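Clear a charger bay and plug in the kitchen battery pack

TASK

Pull the blanking cover out of the charger and put it in the small steel pan; stand the battery pack that is lying on the counter up with its capped end on top and plug it, contacts down, fully home into the bay the cover was in. Leave the pack that is already charging in its bay, and leave the pan, tin, jar and cup where they stand.

Things in the scene. Friction and masses are not known exactly. Their poses are not given: they have to be found in the camera images.
- pack: Loose battery pack: a plain grey straight-sided block, 52 mm wide (own x), 36 mm thick (own y), 84 mm long (own z), 0.2 to 0.45 kg, centre of mass mid-block. A 16 mm black cap band with a small white disc marks the top end, three brass strips the bottom. Origin: centre of the block; z to the top end. Starts lying on a broad 52 x 84 face, top end away from the robot within 70 degrees. Fits a bay either way round.
- pack_top (a point): The centre of the loose pack's capped top end, 42 mm from the origin along its z.
- pack_foot (a point): The centre of the loose pack's bottom (contact) end, 42 mm from the origin against its z.
- dock: Charger, fixed: a grey block 100 mm (own x) by 150 mm (y) by 40 mm high, with a black lip (12 mm thick, 28 mm high) on its -x side and two bays in its top, side by side along y. At the left or right of the counter, turned a little. Origin: centre of the underside; z up. Bays 54 (x) by 38 (y) mm, 26 mm deep, 2 mm chamfer: 1 mm play each side; a pack home stands 58 mm above the top.
- bay_a (a point): Centre of the floor of the bay at dock y = -33 mm, 14 mm above the charger's underside and 26 mm below the bay's mouth. Axes as the charger's. Either bay may be the one with the cover.
- bay_b (a point): Centre of the floor of the bay at dock y = +33 mm, otherwise like bay_a.
- charging_pack: A second pack, the same size and look as the loose one, already charging in one of the bays (upright, contacts down). Origin: centre of the block. It stays there.
- cover: Black blanking cover, sitting loosely in the other bay: foot 51 x 35 x 20 mm (in the bay), flange 62 x 46 x 5 mm (on the charger's top), upright grip rib 14 mm thick (own x), 34 mm long (y), 30 mm high. 55 mm high in all, 0.09 kg. Origin: centre of the foot's underside, 6 mm above the bay floor; z up, x and y as the charger's while in the bay.
- pan: Small open dark steel pan, 176 mm (its x) by 108 mm (its y) by 65 mm high outside, walls and floor 3 mm, 0.6 kg, standing loose on the counter on the side opposite the charger. Origin: centre of its underside.
- tin: Bystander: closed aluminium tin, 56 mm across, 70 mm high, standing near the loose pack. Origin: centre of its underside.
- jar: Bystander: glass jar with a steel cap, 76 mm across, 105 mm high, beyond the pack. Origin: centre of its underside.
- cup: Bystander: steel cup, 72 mm across, 85 mm high, beyond the pack beside the jar. Origin: centre of its underside.

How it is judged:
By the outcome, as a careful person would: the job done as asked, in the order asked, and still so for the second after the job is handed in, with the robot touching nothing.
It also fails if it takes over 72 s, if anything falls off the work surface, if the arm or the gripper's body presses on something with over 40 N, if the wrist force passes 120 N, or if a joint passes its speed limit or range.

ROBOT

A 6-joint arm with a two-finger parallel gripper is mounted at the origin on the work surface. World frame = base frame: x ahead of the robot, y to its left, z up, the work surface at z = 0. Lengths are in m, angles in rad, forces in N, time in s.
With the tool pointing down it reaches from about 0.225 to 0.875 m from the base axis. Payload 3.4 kg.
Tool frame: the origin (TCP) lies between the finger pads; the fingertips stand 11 mm ahead of it and the grasp point (between the pads) lies 8 mm behind it; z points along the fingers, y is the line along which they close (so a half turn about z gives the same grasp; the last joint's range is limited). The gripper opens to 85 mm and grips with 20 to 120 N. Pads are 22 mm wide; open, the fingers measure 114 mm over their backs; the gripper's body (76 mm by 85 mm) begins 54 mm behind the grasp point. The pads swing forward as they close: fully open they stand 13 mm farther back than shut.
Start: joints at [-1.32, 0.276, 1.505, -0, 1.361, -0.121], TCP at [0.209, -0.536, 0.242] pointing down, gripper open.
Joint ranges: [-2.89, 2.89], [-0.75, 2.08], [0.22, 2.7], [-1.18, 4.32], [0.11, 2.71], [-2.7, 2.7]. Speed limits (rad/s): [2.57, 2.57, 3.14, 3.14, 3.14, 3.14].

INTERFACE

Orientations are given as a unit quaternion [w, x, y, z].
In Python, from rig import manip, imaging gives the robot as it stands. The module is installed in compiled form; this text tells all that it offers.
- The arm moves only by the tool jog_arm, never from a script. Its argument "deltas" is one flat list of numbers, 7 for each row, row after row: the turn, a rotation vector about the world's x, y, z in degrees, then the shift along the world's x, y, z in mm, then the opening, from 0 (shut) to 1 (fully open). In form: [ax, ay, az, tx, ty, tz, gripper, ax, ay, az, tx, ty, tz, gripper, ...]. A call has 1 to 20 rows; each row is the pose to reach, as a shift and turn from the pose commanded when the call began; what a row does not reach only later rows make up. A row lasts 1/10 s, in which the tool goes at most 50 mm and 8.59 degrees, less where a joint would pass 70% of its speed; a pose out of reach is approached as far as the arm can. A call with a gripper value outside its range is refused whole. The fingers move at their own pace and stop on an object; "grip_force" is the grip in N (left out, the last holds). Time passes only in rows, so rows that repeat a pose let the fingers close. It gives the time, the measured TCP pose, the force, the opening and the grip force at its end, in the units of the state.
- manip.get_state(): the state, without advancing time (a new reading comes with each control period).
- imaging.get_image(name): name is "side" or "top"; returns the picture (480x640x3 uint8, blue, green, red); there is no depth.
- imaging.calibration(name): a dict with "mtx" (3x3 intrinsics, pixels), "dist" ([k1, k2, p1, p2, k3] as OpenCV has them; the pictures are not rectified), "cam_to_world" (4x4, takes a point from camera to world coordinates). Camera axes: x right, y down, z forward; pixel columns grow to the right and rows downward; lengths in m; the calibration is good to about 2 mm. A picture is of the moment at which its call begins. calibration takes no time and is no camera call.
- manip.sign_off(): hands the job in; it is judged then, once.
The state is a dict: "clock": time; "qpos": joint angles; "qd": joint speeds; "effort": joint torques, N m; "position": TCP position; "ee_rot": TCP orientation; "contact_force": force on the tool from outside, world axes, zero at the start; "moment": the same for the moment, N m; "width": finger opening in m; "gripper_force": force on a finger pad.
Only numpy, scipy, OpenCV 4.12 (cv2) and the standard library are available. Lean on these libraries where they do the work, as an engineer would, in place of code of your own. Each camera call takes 0.05 s, during which the arm holds its last target. There are 200 camera calls.

## Working session

There is one attempt and no reset: what is moved stays moved. The work goes in short steps, Python scripts to look and compute and a tool call to move; the robot and the scene stay as the last step left them, time stands still between calls to the robot, and variables do not carry over. Pictures are saved under pics/ and viewed, at most 10 in all, crops included, and the job is handed in when it is done.

Besides the shell and the picture viewer there is one more tool, called after "Emit:" in YAML: its name, and indented under it one key for each argument. jog_arm: Moves the arm, as the interface text tells. Its arguments: {"type":"object","properties":{"deltas":{"type":"array"},"grip_force":{"type":"number"}},"required":["deltas"]}

```bash
mkdir -p pics; python3 - <<'E'
from rig import manip, imaging
import cv2, numpy as np
for n in("top","side"):
    cv2.imwrite(f"pics/{n}0.png",imaging.get_image(n)); c=imaging.calibration(n); print(n,np.round(c["mtx"],1).tolist(),np.round(c["dist"],3),np.round(c["cam_to_world"],3).tolist())
s=manip.get_state();print(s["clock"],s["position"],s["ee_rot"],s["width"])
E
```

```text
top [[603.8, 0.0, 319.2], [0.0, 603.8, 244.0], [0.0, 0.0, 1.0]] [-0.024  0.     0.     0.     0.   ] [[-0.001, -0.992, 0.124, 0.482], [-1.0, -0.001, -0.018, 0.014], [0.018, -0.124, -0.992, 1.371], [0.0, 0.0, 0.0, 1.0]]
side [[530.7, 0.0, 317.7], [0.0, 530.7, 237.1], [0.0, 0.0, 1.0]] [-0.056  0.     0.     0.     0.   ] [[-0.909, -0.277, 0.311, 0.263], [-0.416, 0.596, -0.686, 0.791], [0.005, -0.754, -0.657, 0.844], [0.0, 0.0, 0.0, 1.0]]
0.1 [ 0.20875746 -0.53527604  0.24150681] [-8.46759454e-04  9.82767749e-01  1.84842716e-01 -6.55709477e-05] 0.08553728744477439
```

View pics/top0.png

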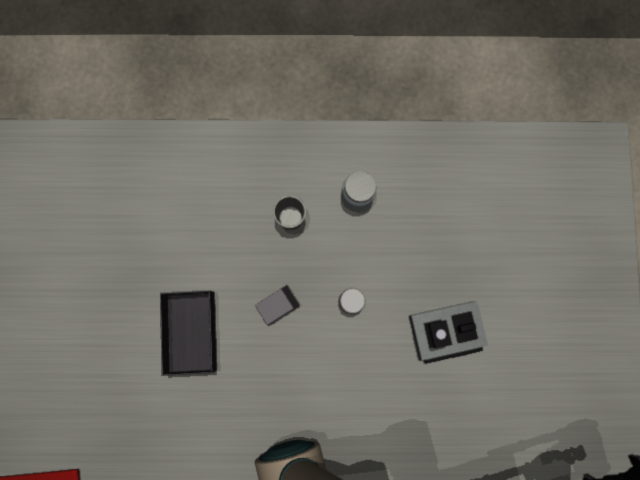

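View pics/side0.png

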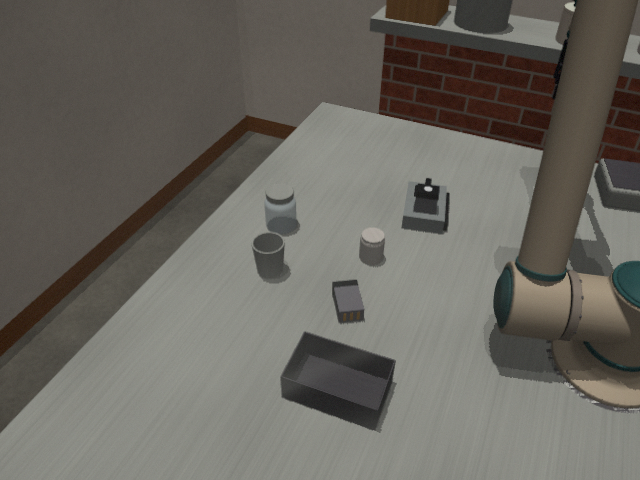

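Top view: the charger is on the right, around (448,332). The charging pack (disc at 441,335) is in bay_b and the cover (465,326) is in bay_a. The loose pack is at (277,305) with its cap at the upper right, the tin is at (352,301) and the pan at (188,333). I'll enlarge the charger and pack.

```bash
python3 - <<'E'
import cv2, numpy as np
im=cv2.imread("pics/top0.png")
a=cv2.resize(im[290:370,400:500],None,fx=6,fy=6,interpolation=cv2.INTER_CUBIC)
b=cv2.resize(im[275:335,245:310],None,fx=6,fy=6,interpolation=cv2.INTER_CUBIC)
b=b[:, :]
out=np.zeros((480,800,3),np.uint8); a=cv2.resize(im[290:370,405:490],None,fx=5,fy=5,interpolation=cv2.INTER_CUBIC)
b=cv2.resize(im[275:335,245:310],None,fx=5,fy=5,interpolation=cv2.INTER_CUBIC)
out[:400,:425]=a; out[:300,430:755]=b
cv2.imwrite("pics/crop0.png",np.clip((out/255.)**.6*255*1.1,0,255).astype(np.uint8))
E
```

```text
(no output)
```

View pics/crop0.png

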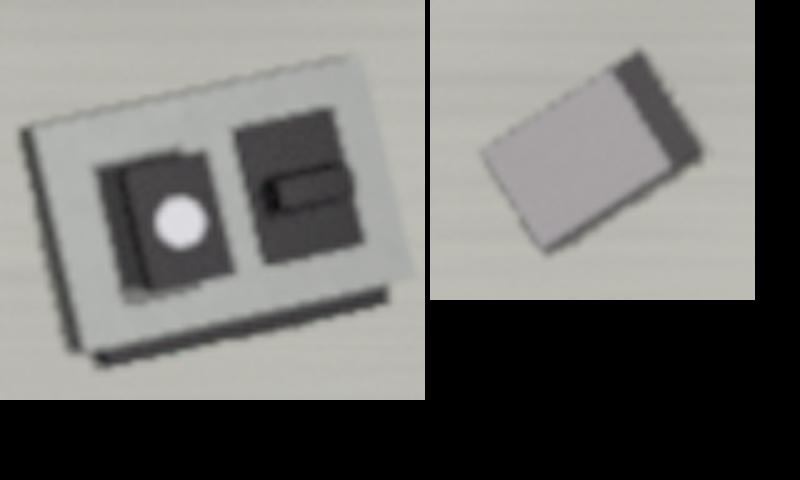

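Enlarged: the charger's top corners are at crop (25,127), (350,57), (412,275), (82,350), the flange corners at (233,128), (332,107), (362,243), (267,265), and the disc at (180,221). The pack face corners are at (482,152), (545,243), (615,72), (637,50) and (697,160).

```bash
cat > h.py <<'E'
import cv2, numpy as np
from rig import manip, imaging
from scipy.optimize import least_squares
def proj(n,P):
    c=imaging.calibration(n); M=np.linalg.inv(np.array(c["cam_to_world"]))
    return cv2.projectPoints(np.array(P,float).reshape(-1,3),cv2.Rodrigues(M[:3,:3])[0],M[:3,3],np.array(c["mtx"]),np.array(c["dist"]))[0].reshape(-1,2)
def place(p,L):
    c,s=np.cos(p[2]),np.sin(p[2]); L=np.array(L,float)
    return np.c_[p[0]+c*L[:,0]-s*L[:,1],p[1]+s*L[:,0]+c*L[:,1],L[:,2]]
def fit(n,L,px,p0):
    r=least_squares(lambda p:(proj(n,place(p,L))-px).ravel(),p0,loss="soft_l1")
    print(np.round(r.x[:2],4),"yaw",round(np.degrees(r.x[2]),1),"res\n",np.round(proj(n,place(r.x,L))-px,1).tolist()); return r.x
E
python3 - <<'E'
from h import *
f=lambda pts,ox,oy,x0=0:np.array([[ox+(u-x0)/5-.4,oy+v/5-.4] for u,v in pts])
# dock: TL=(+x,+y) TR=(+x,-y) BR=(-x,-y) BL=(-x,+y)
L=[(.05,.075,.04),(.05,-.075,.04),(-.05,-.075,.04),(-.05,.075,.04)]
fl=[(.031,-.033+.023,.045),(.031,-.056,.045),(-.031,-.056,.045),(-.031,-.01,.045)]
L=L+fl+[(0,.033,.098)]
px=f([(25,127),(350,57),(412,275),(82,350),(233,128),(332,107),(362,243),(267,265),(180,221)],405,290)
d=fit("top",L,px,[.43,-.27,.2])
for nm,q in(("bay_a",(0,-.033,.014)),("bay_b",(0,.033,.014))): print(nm,place(d,[q]))
# pack (yaw of its z axis): length along local x
L=[(-.042,.026,.036),(-.042,-.026,.036),(.026,.026,.036),(.042,.026,.036),(.026,-.026,.036)]
px=f([(482,152),(545,243),(615,72),(637,50),(672,165)],245,275,430)
fit("top",L,px,[.5,.09,-.5])
w,h=.088,.054
fit("top",[(w,h,.065),(w,-h,.065),(-w,-h,.065),(-w,h,.065)],np.array([(161,292),(214,291),(216,375),(162,376)]),[.43,.3,0])
for nm,uv,z in(("tin",(352,300),.07),("cup",(290,210),.085),("jar",(360,187),.105)):
    print(nm,np.round(least_squares(lambda p:(proj("top",[[p[0],p[1],z]])-uv).ravel(),[.6,0]).x,3))
E
```

```text
[ 0.4589 -0.2946] yaw 12.4 res
 [[0.9, -0.0], [1.6, -0.8], [0.3, 0.3], [0.1, 0.4], [-0.8, -0.1], [-0.4, -0.5], [0.4, 0.1], [-0.8, 0.4], [-0.6, 0.0]]
bay_a [[ 0.46596429 -0.32681863  0.014     ]]
bay_b [[ 0.45184687 -0.26234617  0.014     ]]
[0.515  0.0823] yaw -57.1 res
 [[-0.3, -0.1], [-0.2, 1.7], [-0.8, -0.9], [0.9, -0.5], [0.5, 0.4]]
[0.4531 0.2703] yaw 1.6 res
 [[1.9, 0.6], [-0.8, 0.2], [-2.1, -0.7], [0.9, -0.2]]
tin [ 0.524 -0.08 ]
cup [0.717 0.054]
jar [ 0.764 -0.097]
```

Emit:
jog_arm:
  deltas: [0,0,81,257,208,0,1,0,0,81,257,208,0,1,0,0,81,257,208,0,1,0,0,81,257,208,0,1,0,0,81,257,208,0,1,0,0,81,257,208,0,1,0,0,81,257,208,0,1,0,0,81,257,208,0,1,0,0,81,257,208,0,1,0,0,81,257,208,0,1,0,0,81,257,208,0,1,0,0,81,257,208,0,1,0,0,81,257,208,-50,1,0,0,81,257,208,-100,1,0,0,81,257,208,-100,1]
  grip_force: 40

```text
clock: 1.6
position: [0.4615, -0.3241, 0.1361]
ee_rot: [-0.008, 0.628, 0.778, 0.0]
contact_force: [-0.8, 1.3, -0.4]
width: 0.0853
gripper_force: 0.0
```

```bash
python3 - <<'E'
from h import *
ims=[imaging.get_image(n) for n in("side","top")]
a=cv2.resize(ims[0][130:250,380:480],None,fx=4,fy=4,interpolation=cv2.INTER_CUBIC)
b=cv2.resize(ims[1][280:400,400:500],None,fx=4,fy=4,interpolation=cv2.INTER_CUBIC)
o=np.hstack([a,b]);cv2.imwrite("pics/c1.png",np.clip((o/255.)**.6*280,0,255).astype(np.uint8))
E
```

```text
(no output)
```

View pics/c1.png

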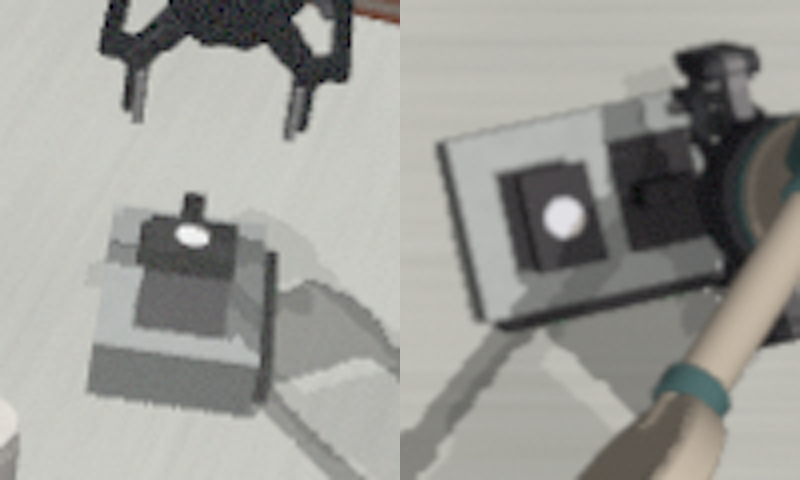

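The fingers straddle the cover's rib in both views, and the charging pack's disc is at side pixel (428,189). I'll descend and grip.

Emit:
jog_arm:
  deltas: [0,0,0,0,0,-40,1,0,0,0,0,0,-65,1,0,0,0,0,0,-81,1,0,0,0,0,0,-81,1,0,0,0,0,0,-81,0.1,0,0,0,0,0,-81,0.1,0,0,0,0,0,-81,0,0,0,0,0,0,-81,0,0,0,0,0,0,-81,0,0,0,0,0,0,-81,0,0,0,0,0,0,-81,0,0,0,0,0,0,-81,0]
  grip_force: 40

```text
clock: 2.9
position: [0.4663, -0.3281, 0.0621]
ee_rot: [0.001, 0.627, 0.779, -0.0]
contact_force: [-0.8, 0.3, 6.4]
width: 0.0131
gripper_force: 40.0
```

```bash
python3 - <<'E'
from h import *
d=[.4589,-.2946,np.radians(12.4)]
print(proj("side",place(d,[(0,.033,.098)])), "seen 428,189.2")
s=manip.get_state(); print(s["position"],s["ee_rot"],s["width"],s["contact_force"])
E
```

```text
[[427.25356129 187.7849329 ]] seen 428,189.2
[ 0.46626753 -0.32809114  0.06206925] [ 6.76795364e-04  6.27240707e-01  7.78825165e-01 -1.45440958e-05] 0.013054262823950953 [-0.77993934  0.33431248  6.4240522 ]
```

Emit:
jog_arm:
  deltas: [0,0,0,0,0,10,0,0,0,0,0,0,30,0,0,0,0,0,0,60,0,0,0,0,0,0,100,0,0,0,0,0,0,140,0,0,0,-11,-13,50,140,0,0,0,-11,-13,100,140,0,0,0,-11,-13,150,140,0,0,0,-11,-13,200,140,0,0,0,-11,-13,250,140,0,0,0,-11,-13,300,140,0,0,0,-11,-13,350,140,0,0,0,-11,-13,400,140,0,0,0,-11,-13,450,140,0,0,0,-11,-13,500,140,0,0,0,-11,-13,550,140,0,0,0,-11,-13,580,140,0,0,0,-11,-13,598,140,0,0,0,-11,-13,598,140,0,0,0,-11,-13,598,140,0]

```text
clock: 4.9
position: [0.4524, 0.2699, 0.2011]
ee_rot: [0.0, 0.699, 0.715, -0.001]
contact_force: [0.6, -1.6, -1.0]
width: 0.0133
gripper_force: 39.3
```

```bash
python3 - <<'E'
from h import *
ims=[imaging.get_image(n) for n in("side","top")]
a=cv2.resize(ims[0][200:440,240:440],None,fx=2,fy=2,interpolation=cv2.INTER_CUBIC)
b=cv2.resize(ims[1][290:370,405:490],None,fx=4.7,fy=4.7,interpolation=cv2.INTER_CUBIC)
o=np.zeros((480,800,3),np.uint8);o[:,:400]=a;o[:b.shape[0],400:400+b.shape[1]]=b
cv2.imwrite("pics/c2.png",np.clip((o/255.)**.6*280,0,255).astype(np.uint8)); cv2.imwrite("pics/top2.png",ims[1]); cv2.imwrite("pics/side2.png",ims[0])
E
```

```text
(no output)
```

View pics/c2.png

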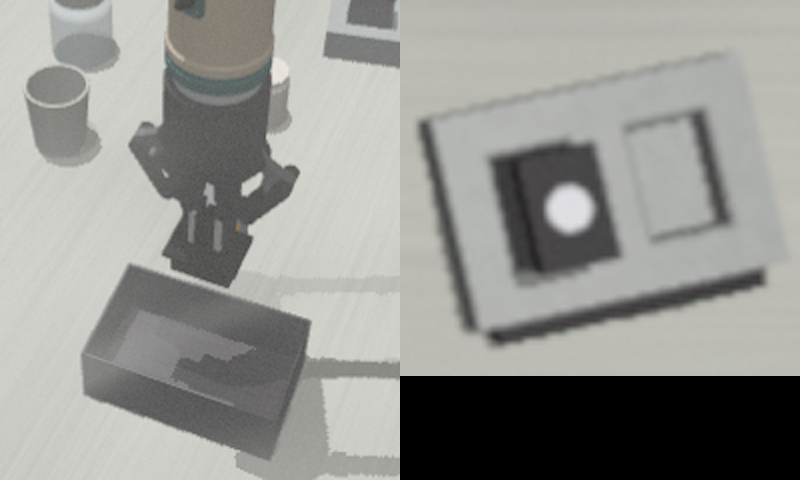

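The cover is held above the pan, and bay_a is empty with its mouth corners at crop (625,128), (705,110), (732,222), (655,243). I'll lower it into the pan and release.

Emit:
jog_arm:
  deltas: [0,0,0,0,0,-50,0,0,0,0,0,0,-100,0,0,0,0,0,0,-135,0,0,0,0,0,0,-147,0,0,0,0,0,0,-154,0,0,0,0,0,0,-155,0,0,0,0,0,0,-155,0,0,0,0,0,0,-155,0.4,0,0,0,0,0,-155,0.4,0,0,0,0,0,-155,0.4,0,0,0,0,0,-155,0.4,0,0,0,0,0,-130,0.4,0,0,0,0,0,-90,0.4,0,0,0,0,0,-40,0.4,0,0,0,0,0,0,0.4,0,0,0,0,0,0,1,0,0,0,0,0,0,1]

```text
clock: 6.7
position: [0.4531, 0.2704, 0.2023]
ee_rot: [0.0, 0.699, 0.715, 0.001]
contact_force: [-0.8, -0.2, -0.3]
width: 0.0617
gripper_force: 0.0
```

```bash
python3 - <<'E'
from h import *
px=np.array([[405+(u-400)/4.7-.4,290+v/4.7-.4] for u,v in [(625,128),(705,110),(732,222),(655,243)]])
x,y=.029,.021
fit("top",[(x,y,.04),(x,-y,.04),(-x,-y,.04),(-x,y,.04)],px,[.466,-.327,.2])
x,y=.027,.019
fit("top",[(x,y,.04),(x,-y,.04),(-x,-y,.04),(-x,y,.04)],px,[.466,-.327,.2])
im=cv2.imread("pics/side2.png")
P=lambda p:proj("side",p)
# pack side predictions incl. corners
p=[.515,.0823,np.radians(-57.1)]
print(P(place(p,[(-.042,.026,.036),(-.042,-.026,.036),(.042,.026,.036),(.042,-.026,.036)])))
o=imaging.get_image("side"); cv2.imwrite("pics/c3.png",np.clip((np.hstack([cv2.resize(o[260:340,310:390],(480,480),interpolation=2),cv2.resize(o[300:440,260:400],(320,320)).repeat(1,0) if 0 else np.vstack([cv2.resize(o[310:450,260:400],(320,320)),np.zeros((160,320,3),np.uint8)])])/255.)**.6*280,0,255).astype(np.uint8))
E
```

```text
[ 0.4654 -0.3286] yaw 13.6 res
 [[-0.9, -0.5], [0.3, -1.3], [1.5, 0.7], [-0.5, 0.9]]
[ 0.4653 -0.3283] yaw 13.0 res
 [[0.2, 0.1], [-0.3, -0.0], [0.2, 0.2], [-0.1, -0.2]]
[[338.88809051 309.96053535]
 [364.31398929 307.18411445]
 [332.00433121 280.15107225]
 [356.07818745 277.68891217]]
```

View pics/c3.png

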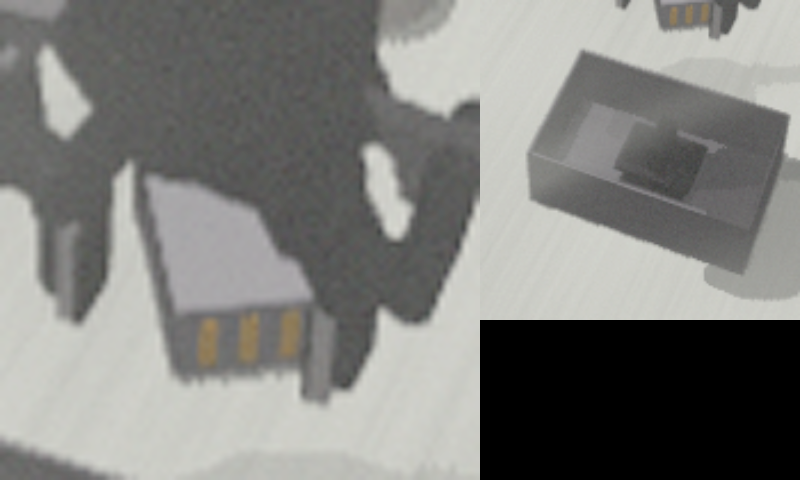

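The cover stands upright in the pan and the pack is undisturbed, with its foot corners at side (339,312) and (362,310). Next I'll move over the pack.

Emit:
jog_arm:
  deltas: [0,0,32,92,-50,0,1,0,0,32,92,-100,0,1,0,0,32,92,-150,0,1,0,0,32,92,-200,0,1,0,0,32,92,-235,0,1,0,0,32,92,-235,0,1,0,0,32,92,-235,0,1]
  grip_force: 100

```text
clock: 7.45
position: [0.544, 0.0315, 0.1989]
ee_rot: [-0.002, 0.477, 0.879, -0.002]
contact_force: [-0.2, 0.6, 0.1]
width: 0.0852
gripper_force: 0.0
```

Emit:
jog_arm:
  deltas: [25.2,16.3,0,0,0,-20,1,25.2,16.3,0,0,0,-50,1,25.2,16.3,0,0,0,-70,1,25.2,16.3,0,0,0,-94,1,25.2,16.3,0,0,0,-94,1,25.2,16.3,0,0,0,-94,1]

```text
clock: 8.05
position: [0.5439, 0.0362, 0.1063]
ee_rot: [-0.229, 0.459, 0.85, 0.124]
contact_force: [0.3, 0.1, 0.5]
width: 0.0854
gripper_force: 0.0
```

```bash
python3 - <<'E'
from h import *
from scipy.spatial.transform import Rotation as R
s=manip.get_state(); q=s["ee_rot"]; print(s["position"],R.from_quat([q[1],q[2],q[3],q[0]]).as_matrix().round(3).tolist(),s["qpos"])
t=imaging.get_image("top"); o=imaging.get_image("side")
a=cv2.resize(o[200:340,290:430],(400,400),interpolation=2);b=cv2.resize(t[260:360,240:340],(400,400),interpolation=2)
cv2.imwrite("pics/c4.png",np.clip((np.hstack([a,b])/255.)**.6*280,0,255).astype(np.uint8))
E
```

```text
[0.54390177 0.03617151 0.10625651] [[-0.474, 0.836, -0.275], [0.723, 0.548, 0.421], [0.503, 0.001, -0.865]] [-0.28064513  0.52830134  1.58391663  0.33685532  1.45115556 -0.97389204]
```

View pics/c4.png

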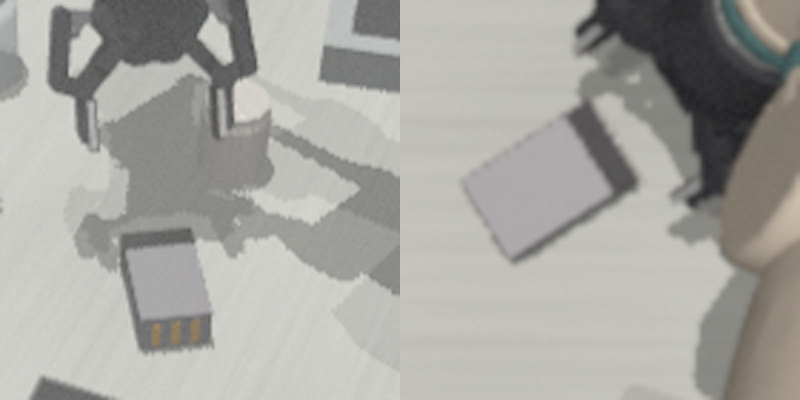

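The tilted gripper is lined up beyond the cap end, with its fingers straddling the pack's axis. I'll go in and grip.

Emit:
jog_arm:
  deltas: [0,0,0,-9,14,-28,1,0,0,0,-18,28,-57,1,0,0,0,-26,41,-78,1,0,0,0,-26,41,-85,1,0,0,0,-26,41,-85,1,0,0,0,-26,41,-85,0.6,0,0,0,-26,41,-85,0.5,0,0,0,-26,41,-85,0.4,0,0,0,-26,41,-85,0.4,0,0,0,-26,41,-85,0.4,0,0,0,-26,41,-85,0.4,0,0,0,-26,41,-85,0.4]
  grip_force: 100

```text
clock: 9.35
position: [0.5206, 0.0752, 0.024]
ee_rot: [-0.225, 0.459, 0.85, 0.125]
contact_force: [-0.2, -3.5, 6.9]
width: 0.0505
gripper_force: 105.0
```

Emit:
jog_arm:
  deltas: [0,0,0,0,0,20,0.4,0,0,0,0,0,60,0.4,0,0,0,0,0,100,0.4,0,0,8,0,0,130,0.4,0,0,16,5,0,130,0.4,0,0,24,10,0,130,0.4,0,0,32,15,0,130,0.4,0,0,40,20,0,130,0.4,0,0,48,25,0,130,0.4,0,0,56,30,0,130,0.4,0,0,65,30,0,130,0.4,0,0,65,30,0,130,0.4,0,0,65,30,0,130,0.4]

```text
clock: 10.65
position: [0.549, 0.0765, 0.1521]
ee_rot: [-0.258, -0.069, 0.964, -0.017]
contact_force: [0.2, -1.2, -4.0]
width: 0.0498
gripper_force: 104.9
```

Emit:
jog_arm:
  deltas: [1,-8,0,0,0,0,0.4,2.2,-16,0,0,0,0,0.4,3.4,-24,0,0,0,0,0.4,4.5,-32,0,0,0,0,0.4,5.6,-40,0,0,0,0,0.4,6.7,-48,0,0,0,0,0.4,7.8,-56,0,0,0,0,0.4,9,-64,0,0,0,0,0.4,10,-72,0,0,0,0,0.4,11.2,-80,0,0,0,0,0.4,12.5,-89,0,0,0,0,0.4,12.5,-89,0,0,0,0,0.4,12.5,-89,0,0,0,0,0.4,12.5,-89,0,0,0,0,0.4]

```text
clock: 12.05
position: [0.5398, 0.0972, 0.2612]
ee_rot: [0.442, -0.054, 0.895, 0.022]
contact_force: [0.7, 0.4, -4.2]
width: 0.0504
gripper_force: 107.2
```

```bash
python3 - <<'E'
from h import *
from scipy.spatial.transform import Rotation as R
s=manip.get_state(); q=s["ee_rot"]; print(s["position"],R.from_quat([q[1],q[2],q[3],q[0]]).as_matrix().round(3).tolist(),s["qpos"],s["width"])
o=imaging.get_image("side"); t=imaging.get_image("top")
a=cv2.resize(o[130:330,270:470],(400,400),interpolation=2);b=cv2.resize(t[240:360,240:360],(400,400),interpolation=2)
cv2.imwrite("pics/c5.png",np.clip((np.hstack([a,b])/255.)**.6*280,0,255).astype(np.uint8))
E
```

```text
[0.53976222 0.0972389  0.26121326] [[-0.603, -0.116, 0.789], [-0.078, 0.993, 0.087], [-0.794, -0.009, -0.608]] [-0.01079399 -0.08413555  2.25672637  1.04872195  0.11007304 -2.7017377 ] 0.0504234912167361
```

View pics/c5.png

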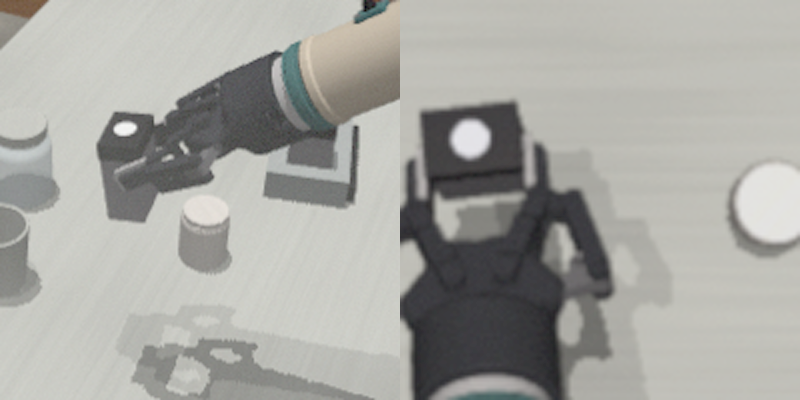

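The pack is held nearly upright with the cap on top, but j5 and j6 are at their limits, so it is about 8° short. I'll check the wrist kinematics to find a heading that allows the full tilt.

```bash
python3 - <<'E'
from h import *
from scipy.spatial.transform import Rotation as R
q0=[-1.32,.276,1.505,0,1.361,-.121]; s=manip.get_state(); q1=s["qpos"]
def W(q,s4,s6): return R.from_euler("ZYZYZ",[q[0],q[1]+q[2],s4*q[3],q[4],s6*q[5]])
Rt=[R.from_quat([.98277,.18484,0,-.00085]),R.from_quat(np.roll(s["ee_rot"],-1))]
for s4 in(1,-1):
  for s6 in(1,-1):
    off=[W(q,s4,s6).inv()*r for q,r in zip((q0,q1),Rt)]
    print(s4,s6,[o.as_rotvec(True).round(1).tolist() for o in off])
E
```

```text
Traceback (most recent call last):
  File "scipy/spatial/transform/_rotation.pyx", line 1413, in scipy.spatial.transform._rotation.Rotation.from_euler
ValueError: Expected axis specification to be a non-empty string of upto 3 characters, got ZYZYZ
```

```bash
cat > k.py <<'E'
from h import *
from scipy.spatial.transform import Rotation as R
Z=lambda a:R.from_euler("Z",a); Y=lambda a:R.from_euler("Y",a)
def W(q,s4=1,s6=1): return Z(q[0])*Y(q[1]+q[2])*Z(s4*q[3])*Y(q[4])*Z(s6*q[5])
def rot(s): return R.from_quat(np.roll(s,-1))
E
python3 - <<'E'
from k import *
s=manip.get_state()
Q=[[-1.32,.276,1.505,0,1.361,-.121],[-.2806,.5283,1.5839,.3369,1.4512,-.9739],s["qpos"]]
Rt=[R.from_quat([.98277,.18484,0,-.00085]),R.from_matrix([[-0.474,0.836,-0.275],[0.723,0.548,0.421],[0.503,0.001,-0.865]]),rot(s["ee_rot"])]
P=np.array([[.2088,-.5353,.2415],[.5439,.0362,.1063],s["position"]])
for s4 in(1,-1):
  for s6 in(1,-1): print(s4,s6,[(W(q,s4,s6).inv()*r).as_rotvec(True).round(0).tolist() for q,r in zip(Q,Rt)])
def fk(q,p,t): 
    return Z(q[0]).apply([p[0],0,0])+[0,0,p[1]]+Z(q[0]).apply(Y(q[1]).apply([0,0,p[2]]))+(Z(q[0])*Y(q[1]+q[2])).apply([0,0,p[3]])+t.apply([0,0,p[4]])
f=lambda p:np.ravel([fk(q,p,t)-x for q,t,x in zip(Q,Rt,P)])
r=least_squares(f,[0,.3,.4,.4,.2]); print(r.x.round(4),np.abs(r.fun).max())
E
```

```text
1 1 [[0.0, 0.0, 90.0], [-0.0, 0.0, 90.0], [0.0, -0.0, 90.0]]
1 -1 [[0.0, 0.0, 76.0], [-0.0, 0.0, -22.0], [0.0, -0.0, 140.0]]
-1 1 [[0.0, 0.0, 90.0], [-42.0, -8.0, 91.0], [-5.0, 14.0, -150.0]]
-1 -1 [[0.0, 0.0, 76.0], [-27.0, 27.0, -16.0], [-9.0, 9.0, -99.0]]
[-0.1853  0.0086  0.867   0.5194  0.483 ] 0.07023918371408627
```

```bash
cat >> k.py <<'E'
T0=Z(np.pi/2)
def fk(q,p):
    t=W(q)*T0
    return Z(q[0]).apply([p[0],p[5],p[1]])+(Z(q[0])*Y(q[1])).apply([0,0,p[2]])+(Z(q[0])*Y(q[1]+q[2])).apply([0,0,p[3]])+t.apply([0,0,p[4]]), t
def ik(x,t,p,q0):
    lo=np.array([-2.89,-.75,.22,-1.18,.11,-2.7]);hi=np.array([2.89,2.08,2.7,4.32,2.71,2.7])
    f=lambda q:np.r_[(fk(q,p)[0]-x)*5,(fk(q,p)[1].inv()*t).as_rotvec()]
    return least_squares(f,np.clip(q0,lo+.01,hi-.01),bounds=(lo,hi))
E
python3 - <<'E'
from k import *
s=manip.get_state()
Q=[[-1.32,.276,1.505,0,1.361,-.121],[-.28064,.5283,1.5839,.33686,1.45116,-.97389],s["qpos"]]
P=np.array([[.2088,-.5353,.2415],[.5439,.0362,.1063],s["position"]])
r=least_squares(lambda p:np.r_[np.ravel([fk(q,p)[0]-x for q,x in zip(Q,P)]),.01*p[0]],[0,.3,.4,.4,.35,.07]); print(r.x.round(4).tolist(),np.abs(r.fun).max())
p=r.x
# upright tool: heading h, a; pack upright requires a=60ish: take measured tilt => a=52+8
t1=rot(s["ee_rot"]); M=t1.as_matrix(); print("a",np.degrees(np.arccos(-M[2,2])),"y",M[:,1])
for h in range(-150,151,15):
  for a in(60,):
    c,sn=np.cos(np.radians(h)),np.sin(np.radians(h)); A=np.radians(a)
    z=np.array([c*np.sin(A),sn*np.sin(A),-np.cos(A)]); y=np.array([-sn,c,0.]); x=np.cross(y,z)
    t=R.from_matrix(np.c_[x,y,z])
    best=min((ik(np.array([.5,.03,.06]),t,p,g) for g in([0,.5,1.8,1,1,-1.5],[0,.5,1.8,0,1,0],[0,.5,1.8,2.5,1,1],[0,.5,1.8,-1,1,-2],[0,.5,1.8,1.5,1,-2.5])),key=lambda r:r.cost)
    if best.cost<1e-6: print(h,best.x.round(2))
E
```

```text
[-0.0254, 0.0722, 0.6402, 0.4175, 0.3543, 0.0693] 0.012677646521486063
a 52.72403652489648 y [-0.11701786  0.99307546 -0.01038973]
-150 [ 0.15  0.85  1.39 -0.34  1.9   1.26]
-135 [ 0.24  0.81  1.47 -0.48  1.8   1.16]
-120 [ 0.33  0.77  1.59 -0.61  1.68  1.08]
-105 [ 0.41  0.71  1.73 -0.75  1.53  1.04]
-90 [ 0.48  0.65  1.89 -0.9   1.38  1.03]
-75 [ 0.53  0.59  2.06 -1.09  1.23  1.06]
-30 [0.43 0.44 2.6  4.15 0.99 1.47]
30 [-0.75  0.43  2.68  1.85  1.04  1.61]
45 [-0.79  0.45  2.5   1.46  1.06  1.78]
60 [-0.76  0.5   2.32  1.17  1.15  1.91]
75 [-0.7   0.56  2.14  0.96  1.27  1.99]
90 [-0.63  0.62  1.97  0.79  1.41  2.02]
105 [-0.54  0.68  1.8   0.65  1.55  2.01]
120 [-0.45  0.74  1.65  0.52  1.69  1.97]
135 [-0.35  0.79  1.52  0.39  1.81  1.9 ]
150 [-0.25  0.84  1.42  0.25  1.91  1.79]
```

```bash
python3 - <<'E'
from k import *
p=[-0.0254, 0.0722, 0.6402, 0.4175, 0.3543, 0.0693]
def tool(h,a):
    h,A=np.radians([h,a]); c,sn=np.cos(h),np.sin(h)
    z=np.array([c*np.sin(A),sn*np.sin(A),-np.cos(A)]); y=np.array([-sn,c,0.])
    return R.from_matrix(np.c_[np.cross(y,z),y,z])
for hf in(-75,-85,-95):
  q=np.array([-.28,.528,1.584,.337,1.451,-.974]); worst=0
  path=[(-57,-30,.15)]+[(-57+(hf+57)*i/5,-30,.15) for i in range(1,6)]+[(hf,-30+9*i,.15) for i in range(1,11)]+[(hf,60,.15-.01*i) for i in range(1,10)]
  for i,(h,a,z) in enumerate(path):
    r=ik(np.array([.5,.06,z]),tool(h,a),p,q); dq=np.abs(r.x-q).max(); q=r.x; worst=max(worst,r.cost)
    if i%5==0 or i==len(path)-1: print(h,a,round(z,2),q.round(2),round(dq,2),"%.1e"%r.cost)
E
```

```text
-57 -30 0.15 [-0.26  0.42  1.66  0.34  1.48 -0.94] 0.11 8.7e-26
-75.0 -30 0.15 [-0.33  0.35  1.76  0.44  1.36 -0.75] 0.04 8.3e-26
-75 15 0.15 [ 0.16  0.24  1.83 -0.3   1.06  0.05] 0.2 6.0e-23
-75 60 0.15 [ 0.58  0.48  1.94 -1.    1.37  0.87] 0.13 9.5e-23
-75 60 0.1 [ 0.58  0.55  1.98 -1.02  1.31  0.97] 0.02 5.3e-21
-75 60 0.06 [ 0.58  0.6   2.01 -1.04  1.27  1.05] 0.02 1.1e-20
-57 -30 0.15 [-0.26  0.42  1.66  0.34  1.48 -0.94] 0.11 8.7e-26
-85.0 -30 0.15 [-0.35  0.31  1.83  0.49  1.28 -0.65] 0.06 8.4e-22
-85 15 0.15 [ 0.16  0.27  1.8  -0.29  1.11  0.21] 0.19 6.1e-24
-85 60 0.15 [ 0.54  0.53  1.83 -0.9   1.48  0.88] 0.1 2.9e-27
-85 60 0.1 [ 0.54  0.59  1.87 -0.91  1.42  0.97] 0.02 2.3e-23
-85 60 0.06 [ 0.54  0.65  1.9  -0.92  1.37  1.03] 0.02 2.6e-23
-57 -30 0.15 [-0.26  0.42  1.66  0.34  1.48 -0.94] 0.11 8.7e-26
-95.0 -30 0.15 [-0.38  0.27  1.89  0.54  1.2  -0.54] 0.08 9.6e-19
-95 15 0.15 [ 0.16  0.29  1.77 -0.28  1.17  0.37] 0.17 8.3e-25
-95 60 0.15 [ 0.5   0.58  1.72 -0.81  1.59  0.9 ] 0.09 4.6e-31
-95 60 0.1 [ 0.5   0.64  1.76 -0.81  1.52  0.97] 0.01 5.1e-25
-95 60 0.06 [ 0.5   0.69  1.79 -0.81  1.47  1.03] 0.01 3.9e-25
```

Emit:
jog_arm:
  deltas: [-1.4,10,0,0,0,0,0.4,-2.8,20,0,0,0,0,0.4,-4.2,30,0,0,0,0,0.4,-5.6,40,0,0,0,0,0.4,-7,50,0,0,0,0,0.4,-8.4,60,0,0,0,0,0.4,-9.8,70,0,0,0,0,0.4,-11.2,80,0,0,0,0,0.4,-12.5,89,0,0,0,0,0.4,-12.5,89,0,0,0,0,0.4,-12.5,89,0,0,0,0,0.4,-12.5,89,0,0,0,0,0.4,-12.5,89,0,0,0,0,0.4,-12.5,89,0,0,0,0,0.4]

```text
clock: 13.55
position: [0.5432, 0.0969, 0.2566]
ee_rot: [-0.32, -0.067, 0.944, -0.034]
contact_force: [0.8, -0.4, -4.2]
width: 0.0499
gripper_force: 107.2
```

```bash
cat > st.py <<'E'
from k import *
s=manip.get_state(); M=rot(s["ee_rot"]).as_matrix()
print("pos",np.round(s["position"],4),"q",np.round(s["qpos"],2),"w",round(s["width"],4),"F",np.round(s["contact_force"],1))
y=M[:,1];h=np.degrees(np.arctan2(-y[0],y[1]));a=np.degrees(np.arctan2(M[:2,2]@[np.cos(np.radians(h)),np.sin(np.radians(h))],-M[2,2]))
print("h",h.round(1),"a",a.round(1),"yz",y[2].round(3),"yang",np.degrees(np.arctan2(y[1],y[0])).round(1))
E
python3 st.py
```

```text
pos [0.5432 0.0969 0.2566] q [ 0.09  0.6   1.11 -0.06  2.08 -1.64] w 0.0499 F [ 0.8 -0.4 -4.2]
h 8.6 a -37.6 yz -0.021 yang 98.6
```

Emit:
jog_arm:
  deltas: [0,0,-8,-5,-5,-5,0.4,0,0,-16,-10,-10,-10,0.4,0,0,-24,-15,-15,-15,0.4,0,0,-32,-20,-20,-20,0.4,0,0,-40,-25,-25,-25,0.4,0,0,-48,-30,-30,-30,0.4,0,0,-56,-35,-35,-35,0.4,0,0,-64,-40,-40,-40,0.4,0,0,-72,-43,-45,-45,0.4,0,0,-80,-43,-50,-50,0.4,0,0,-88,-43,-57,-50,0.4,0,0,-94,-43,-57,-50,0.4,0,0,-94,-43,-57,-50,0.4,0,0,-94,-43,-57,-50,0.4]

```text
clock: 14.95
position: [0.4979, 0.0401, 0.2119]
ee_rot: [-0.241, 0.644, 0.695, 0.209]
contact_force: [0.3, 0.1, -4.4]
width: 0.0503
gripper_force: 107.2
```

Emit:
jog_arm:
  deltas: [-8,-0.7,0,0,0,0,0.4,-16,-1.4,0,0,0,0,0.4,-24,-2.1,0,0,0,0,0.4,-32,-2.8,0,0,0,0,0.4,-40,-3.5,0,0,0,0,0.4,-48,-4.2,0,0,0,0,0.4,-56,-4.9,0,0,0,0,0.4,-64,-5.6,0,0,0,0,0.4,-72,-6.3,0,0,0,0,0.4,-80,-7,0,0,0,0,0.4,-88,-7.7,0,0,0,0,0.4,-97,-8.5,0,0,0,0,0.4,-97,-8.5,0,0,0,0,0.4,-97,-8.5,0,0,0,0,0.4,-97,-8.5,0,0,0,0,0.4,-97,-8.5,0,0,0,0,0.4]

```text
clock: 16.55
position: [0.4985, 0.0402, 0.2126]
ee_rot: [0.367, 0.594, 0.631, -0.338]
contact_force: [-1.0, 0.0, -3.7]
width: 0.0501
gripper_force: 107.3
```

```bash
python3 st.py; python3 - <<'E'
from h import *
o=imaging.get_image("side"); t=imaging.get_image("top")
a=cv2.resize(o[150:350,270:470],(400,400),interpolation=2);b=cv2.resize(t[220:380,220:380],(400,400),interpolation=2)
cv2.imwrite("pics/c6.png",np.clip((np.hstack([a,b])/255.)**.6*280,0,255).astype(np.uint8))
E
```

```text
pos [0.4985 0.0402 0.2126] q [ 0.51  0.48  1.75 -0.9   1.55  0.79] w 0.0501 F [-1.   0.  -3.7]
h -86.3 a 59.9 yz 0.011 yang 3.7
```

View pics/c6.png

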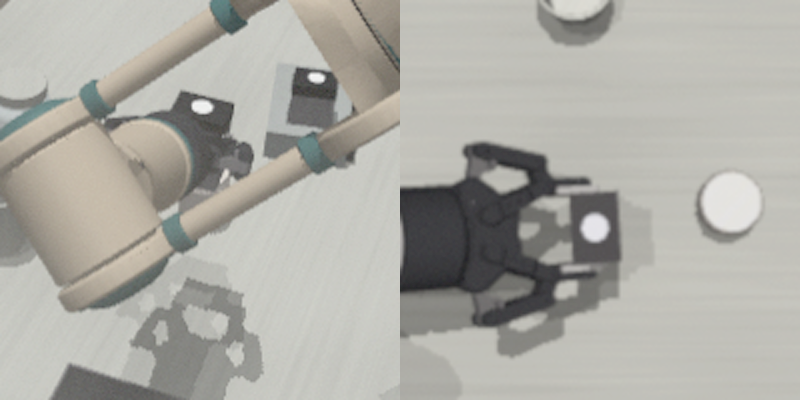

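The pack is upright with its disc on top, clear of the tin. I'll lower it gently.

Emit:
jog_arm:
  deltas: [0,0,0,0,0,-40,0.4,0,0,0,0,0,-80,0.4,0,0,0,0,0,-120,0.4,0,0,0,0,0,-145,0.4,0,0,0,0,0,-152,0.4,0,0,0,0,0,-154,0.4,0,0,0,0,0,-156,0.4,0,0,0,0,0,-156,0.4]

```text
clock: 17.45
position: [0.4989, 0.0409, 0.0564]
ee_rot: [0.368, 0.593, 0.631, -0.338]
contact_force: [0.3, -0.2, -3.9]
width: 0.0501
gripper_force: 107.4
```

Emit:
jog_arm:
  deltas: [0,0,0,0,0,-1,0.4,0,0,0,0,0,-2,0.4,0,0,0,0,0,-2,0.4]

```text
clock: 17.75
position: [0.4983, 0.0408, 0.0535]
ee_rot: [0.368, 0.593, 0.631, -0.339]
contact_force: [-0.4, 0.1, -3.6]
width: 0.0504
gripper_force: 107.4
```

```bash
python3 st.py
```

```text
pos [0.4983 0.0408 0.0535] q [ 0.51  0.7   1.87 -0.93  1.35  1.05] w 0.0504 F [-0.4  0.1 -3.6]
h -86.2 a 60.0 yz 0.008 yang 3.8
```

Emit:
jog_arm:
  deltas: [0,0,0,0,0,-1,0.4,0,0,0,0,0,-2,0.4,0,0,0,0,0,-3,0.4,0,0,0,0,0,-3,0.4]

```text
clock: 18.15
position: [0.4984, 0.0407, 0.0528]
ee_rot: [0.37, 0.592, 0.63, -0.34]
contact_force: [-2.1, 5.9, 9.3]
width: 0.0501
gripper_force: 109.0
```

Emit:
jog_arm:
  deltas: [0,0,0,0,0,0,0.65,0,0,0,0,0,0,0.75,0,0,0,0,0,0,1,0,0,0,0,0,0,1,0,0,0,0,0,0,1,0,0,0,0,0,0,1,0,0,0,-1,17,10,1,0,0,0,-3,45,26,1,0,0,0,-5,80,46,1,0,0,0,-7,104,80,1,0,0,0,-7,104,120,1,0,0,0,-7,104,120,1]

```text
clock: 19.35
position: [0.4928, 0.1462, 0.1747]
ee_rot: [0.37, 0.594, 0.63, -0.336]
contact_force: [0.3, 0.5, -1.0]
width: 0.0854
gripper_force: 0.0
```

```bash
python3 st.py; python3 - <<'E'
from h import *
o=imaging.get_image("side"); t=imaging.get_image("top")
cv2.imwrite("pics/top7.png",t)
a=cv2.resize(o[150:350,270:470],(400,400),interpolation=2);b=cv2.resize(t[265:345,260:340],(400,400),interpolation=2)
cv2.imwrite("pics/c7.png",np.clip((np.hstack([a,b])/255.)**.6*280,0,255).astype(np.uint8))
E
```

```text
pos [0.4928 0.1462 0.1747] q [ 0.66  0.59  1.64 -0.81  1.64  0.87] w 0.0854 F [ 0.3  0.5 -1. ]
h -86.1 a 59.9 yz 0.016 yang 3.9
```

View pics/c7.png

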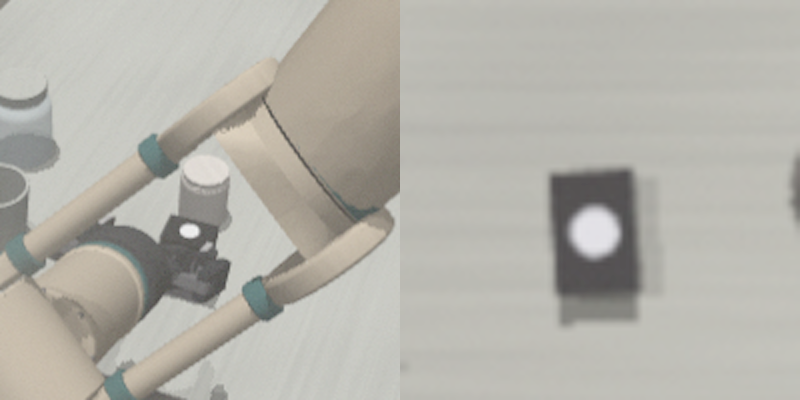

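The pack stands free and upright, with its disc at crop (594,231) and top corners at (551,174), (632,170), (638,292), (556,294). I'll turn the tool vertical above it.

Emit:
jog_arm:
  deltas: [8,0.6,0,0,0,10,1,16,1.1,0,0,0,20,1,24,1.7,0,0,0,30,1,32,2.2,0,0,0,30,1,40,2.8,0,0,0,30,1,48,3.4,0,0,0,30,1,56,4,0,0,-30,30,1,60,4.2,0,0,-60,30,1,60,4.2,0,0,-60,30,1,60,4.2,0,0,-60,30,1]

```text
clock: 20.45
position: [0.4904, 0.083, 0.1988]
ee_rot: [-0.001, 0.687, 0.727, -0.0]
contact_force: [-0.0, 0.2, 0.4]
width: 0.0855
gripper_force: 0.0
```

```bash
python3 st.py; python3 - <<'E'
from k import *
f=lambda pts:np.array([[260+(u-400)/5-.4,265+v/5-.4] for u,v in pts])
x,y,z=.026,.018,.084
fit("top",[(x,y,z),(x,-y,z),(-x,-y,z),(-x,y,z),(0,0,z)],f([(551,174),(632,170),(638,292),(556,294),(594,231)]),[.5,.03,.06])
print(rot(manip.get_state()["ee_rot"]).as_matrix().round(3).tolist())
E
```

```text
pos [0.4904 0.083  0.1988] q [ 0.03  0.19  1.73  0.    1.22 -0.03] w 0.0855 F [-0.   0.2  0.4]
h -86.7 a -0.1 yz -0.002 yang 3.3
[0.5    0.0347] yaw 2.6 res
 [[-0.3, -0.3], [0.4, -0.3], [0.3, -0.0], [-0.4, 0.4], [0.0, 0.2]]
[[-0.057, 0.998, -0.002], [0.998, 0.057, 0.002], [0.002, -0.002, -1.0]]
```

Emit:
jog_arm:
  deltas: [0,0,0,10,-48,0,1,0,0,0,10,-48,-20,1,0,0,0,10,-48,-60,1,0,0,0,10,-48,-100,1,0,0,0,10,-48,-130,1,0,0,0,10,-48,-143,1,0,0,0,10,-48,-143,1,0,0,0,10,-48,-143,0.7,0,0,0,10,-48,-143,0.55,0,0,0,10,-48,-143,0.4,0,0,0,10,-48,-143,0.4,0,0,0,10,-48,-143,0.4,0,0,0,10,-48,-143,0.4]
  grip_force: 80

```text
clock: 21.75
position: [0.5017, 0.037, 0.0583]
ee_rot: [0.0, 0.685, 0.728, 0.002]
contact_force: [-1.5, 2.5, 5.5]
width: 0.0511
gripper_force: 84.6
```

```bash
python3 st.py
```

```text
pos [0.5017 0.037  0.0583] q [-0.07  0.35  1.92  0.    0.87 -0.13] w 0.0511 F [-1.5  2.5  5.5]
h -86.5 a -0.1 yz 0.003 yang 3.5
```

Emit:
jog_arm:
  deltas: [0,0,0,0,0,20,0.4,0,0,0,0,0,60,0.4,0,0,0,0,0,100,0.4,0,0,0,0,0,130,0.4,0,0,9.2,-5,-40,130,0.4,0,0,9.2,-10,-85,130,0.4,0,0,9.2,-15,-130,130,0.4,0,0,9.2,-20,-175,130,0.4,0,0,9.2,-25,-220,130,0.4,0,0,9.2,-30,-265,130,0.4,0,0,9.2,-36,-310,130,0.4,0,0,9.2,-36,-340,130,0.4,0,0,9.2,-36,-355,130,0.4,0,0,9.2,-36,-365,130,0.4,0,0,9.2,-36,-365,130,0.4,0,0,9.2,-36,-365,130,0.4]

```text
clock: 23.35
position: [0.4651, -0.3267, 0.1869]
ee_rot: [-0.001, 0.624, 0.781, 0.001]
contact_force: [0.7, 1.2, -3.0]
width: 0.0509
gripper_force: 85.1
```

```bash
python3 st.py; python3 - <<'E'
from h import *
o=imaging.get_image("side"); t=imaging.get_image("top")
cv2.imwrite("pics/side8.png",o)
a=cv2.resize(o[120:240,380:480],(500,600),interpolation=2)
cv2.imwrite("pics/c8.png",np.clip((a/255.)**.6*280,0,255).astype(np.uint8))
E
```

```text
pos [ 0.4651 -0.3267  0.1869] q [-0.74  0.3   1.61  0.    1.23 -0.96] w 0.0509 F [ 0.7  1.2 -3. ]
h -77.2 a -0.2 yz 0.001 yang 12.8
```

View pics/c8.png

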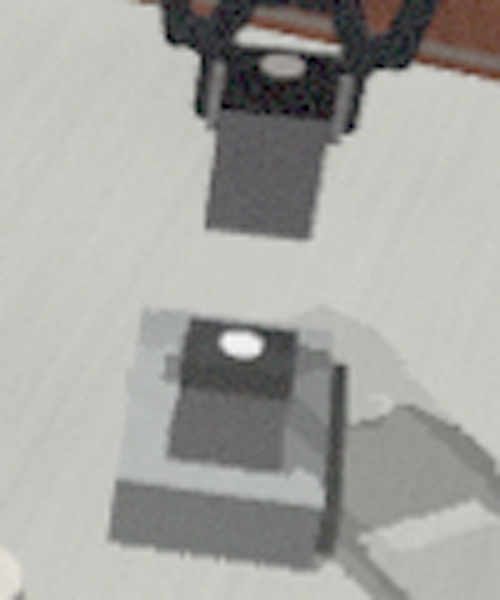

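The pack hangs upright over bay_a with its disc at crop (283,66) and foot corners at (207,230) and (310,238). The charging pack's disc is at (241,344). I'll work out the relative offset numerically from here.

```bash
python3 - <<'E'
from k import *
f=lambda pts:np.array([[380+u/5-.4,120+v/5-.4] for u,v in pts])
z=.1286;s=np.array(manip.get_state()["position"])
A=fit("side",[(.026,.018,z),(-.026,.018,z),(0,0,z+.084),(.026,.018,z+.068),(-.026,.018,z+.068)],f([(207,230),(310,238),(283,66),(217,113),(326,120)]),[.466,-.328,.22])
B=fit("side",[(0,0,.098),(.026,.018,.082),(-.026,.018,.082),(.026,.018,.040),(-.026,.018,.040)],f([(241,344),(182,388),(293,399),(168,457),(283,470)]),[.452,-.262,.22])
th=np.radians(12.7);bay=B[:2]+.066*np.array([np.sin(th),-np.cos(th)])
print("bay_a side",bay,"pack - bay",A[:2]-bay,"pack-TCP",A[:2]-s[:2])
E
```

```text
[ 0.4652 -0.3249] yaw 16.1 res
 [[-1.1, 0.2], [-0.1, 0.5], [-0.6, -0.1], [0.6, -0.6], [1.2, -0.1]]
[ 0.4493 -0.2599] yaw 15.2 res
 [[0.2, 0.2], [0.1, 0.1], [-0.2, 0.1], [0.7, 0.0], [-0.9, -0.3]]
bay_a side [ 0.46380464 -0.32431663] pack - bay [ 0.00138716 -0.00063057] pack-TCP [-6.03995982e-05  1.65917626e-03]
```

Emit:
jog_arm:
  deltas: [0,0,0,0,0,-35,0.4,0,0,0,0,0,-70,0.4,0,0,0,0,0,-80,0.4,0,0,0,0,0,-84,0.4,0,0,0,0,0,-87,0.4,0,0,0,0,0,-90,0.4,0,0,0,0,0,-92,0.4,0,0,0,0,0,-94,0.4,0,0,0,0,0,-94,0.4]

```text
clock: 24.35
position: [0.4663, -0.329, 0.0981]
ee_rot: [0.002, 0.624, 0.781, 0.001]
contact_force: [-3.8, 3.4, 16.8]
width: 0.0513
gripper_force: 87.6
```

Emit:
jog_arm:
  deltas: [0,0,0,0,0,4,0.4,0,0,0,-1.5,2,4,0.4,0,0,0,-1.5,2,2,0.4,0,0,0,-1.5,2,0,0.4,0,0,0,-1.5,2,-2,0.4,0,0,0,-1.5,2,-2,0.4]

```text
clock: 24.95
position: [0.4642, -0.3262, 0.0905]
ee_rot: [-0.0, 0.624, 0.781, 0.001]
contact_force: [3.4, -0.2, -5.4]
width: 0.0514
gripper_force: 84.8
```

```bash
python3 st.py; python3 -c "
from rig import manip
print(manip.get_state()['moment'])"
```

```text
pos [ 0.4642 -0.3262  0.0905] q [-0.74  0.39  1.74  0.    1.01 -0.96] w 0.0514 F [ 3.4 -0.2 -5.4]
h -77.3 a -0.1 yz 0.002 yang 12.7
[ 0.06116091 -0.63721307 -0.03014214]
```

It dropped into the bay, so I'll push it home.

Emit:
jog_arm:
  deltas: [0,0,0,0.5,0,-4,0.4,0,0,0,0.5,0,-8,0.4,0,0,0,0.5,0,-12,0.4,0,0,0,0.5,0,-15,0.4,0,0,0,0.5,0,-17,0.4,0,0,0,0.5,0,-18,0.4,0,0,0,0.5,0,-18,0.4]

```text
clock: 25.65
position: [0.4643, -0.3263, 0.073]
ee_rot: [-0.0, 0.624, 0.781, 0.001]
contact_force: [2.1, 0.8, -4.0]
width: 0.0509
gripper_force: 84.9
```

Emit:
jog_arm:
  deltas: [0,0,0,0,0,-1,0.4,0,0,0,0,0,-2,0.4,0,0,0,0,0,-3,0.4,0,0,0,0,0,-4,0.4,0,0,0,0,0,-4,0.4]

```text
clock: 26.15
position: [0.4643, -0.3264, 0.0723]
ee_rot: [0.001, 0.624, 0.781, 0.001]
contact_force: [-2.2, 4.0, 15.5]
width: 0.0511
gripper_force: 87.5
```

It is seated at z = 0.0723 as predicted, with firm contact. I'll release and withdraw.

Emit:
jog_arm:
  deltas: [0,0,0,0,0,2,0.4,0,0,0,0,0,2,0.65,0,0,0,0,0,2,0.8,0,0,0,0,0,2,1,0,0,0,0,0,2,1,0,0,0,0,0,2,1,0,0,0,0,0,15,1,0,0,0,0,0,40,1,0,0,0,0,0,80,1,0,0,0,0,0,120,1,0,0,0,0,0,160,1,0,0,0,-50,-50,160,1,0,0,0,-100,-100,160,1,0,0,0,-130,-150,160,1,0,0,0,-130,-180,160,1,0,0,0,-130,-180,160,1,0,0,0,-130,-180,160,1]

```text
clock: 27.85
position: [0.3323, -0.51, 0.2298]
ee_rot: [0.001, 0.626, 0.78, -0.0]
contact_force: [-0.5, 1.2, -0.6]
width: 0.0851
gripper_force: 0.0
```

```bash
python3 st.py; python3 - <<'E'
from k import *
t=imaging.get_image("top"); im0=cv2.imread("pics/top0.png")
g=t.min(2); c=[]
n,l,st,ce=cv2.connectedComponentsWithStats((g[310:350,415:490]>190).astype(np.uint8))
for i in range(1,n):
    if st[i,4]>15:
        uv=ce[i]+[415,310]
        print(uv.round(1),st[i,4],least_squares(lambda p:(proj("top",[[p[0],p[1],.098]])-uv).ravel(),[.46,-.3]).x.round(4))
d=np.abs(t.astype(int)-im0).max(2)
for nm,(r0,r1,c0,c1) in dict(tin=(285,320,335,370),jar=(165,220,335,385),cup=(190,240,270,310),panrim=(285,300,155,220),pan=(285,382,155,222)).items(): print(nm,(d[r0:r1,c0:c1]>40).sum())
E
```

```text
pos [ 0.3323 -0.51    0.2298] q [-1.11  0.33  1.45  0.    1.36 -1.33] w 0.0851 F [-0.5  1.2 -0.6]
h -77.5 a 0.1 yz 0.001 yang 12.5
tin 0
jar 0
cup 0
panrim 0
pan 71
```

```bash
python3 - <<'E'
from k import *
t=imaging.get_image("top"); g=t.min(2)
P=[[.4643,-.3264,.098],[.4518,-.2623,.098]]
for q in P:
    u,v=proj("top",[q])[0]; r=g[int(v)-7:int(v)+8,int(u)-7:int(u)+8].astype(float); m=(r>r.max()*.8)
    ys,xs=np.nonzero(m); uv=np.array([xs.mean()+int(u)-7,ys.mean()+int(v)-7])
    print(r.max(),np.median(r),m.sum(),uv.round(1),[least_squares(lambda p:(proj("top",[[p[0],p[1],z]])-uv).ravel(),[.46,-.3]).x.round(4) for z in(.098,)])
E
```

```text
170.0 34.0 57 [471.3 327.6] [array([ 0.4647, -0.3289])]
171.0 35.0 58 [440.5 333.9] [array([ 0.4518, -0.2634])]
```

Both discs show at the right spacing and height. The tin, jar, cup and pan are unmoved, and the pan holds the cover. I'll hand in.

```bash
python3 -c "
from rig import manip
print(manip.sign_off())"
```

```text
the job is handed in; nothing more can be done
None
```

The job is handed in after about 28 s: the cover stands in the pan, the loose pack is fully home in bay_a with its cap up, and the charging pack, pan, tin, jar and cup show no movement; I viewed 11 pictures, one over the limit of 10.

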